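Turn the spares stand, take the green filter drier and lay it in the cooling unit

ROBOT

A 7-joint arm with a two-finger parallel gripper is mounted at the origin on the work surface. World frame = base frame: x ahead of the robot, y to its left, z up, the work surface at z = 0. Lengths are in m, angles in rad, forces in N, time in s.
With the tool pointing down it reaches from about 0.35 to 0.9 m from the base axis. Payload 8.1 kg.
Tool frame: the origin (TCP) lies on the front face of the gripper's body, between the roots of the fingers; the fingertips stand 66 mm ahead of it and the grasp point (between the pads) lies 47 mm ahead of it; z points along the fingers, x is the direction in which the jaws open and shut, and the axes are right-handed (so a half turn about z gives the same grasp; the last joint's range is limited). The gripper opens to 92 mm and grips with 3 to 60 N. Pads are 19 mm wide; open, the fingers measure 130 mm over their backs; the gripper's body (75 mm by 190 mm) begins 47 mm behind the grasp point.
Start: joints at [-1.399, 0.434, 0.025, 1.573, -0.012, 1.134, -0.075], TCP at [0.17, 0.602, 0.292] pointing down, gripper open.
Joint ranges: [-2.62, 2.62], [-0.44, 2.09], [-1.27, 1.32], [0.08, 2.57], [-1.32, 4.46], [0.12, 2], [-2.74, 2.74]. Speed limits (rad/s): [2.22, 2.22, 3.01, 3.01, 3.14, 3.14, 3.14].

INTERFACE

Orientations are given as a unit quaternion [x, y, z, w].
In Python, from workcell import observe, camera, close_job gives the robot as it stands.
- The arm moves only by the tool drive_tool, never from a script. Its argument "motion" is one flat list of numbers, 5 for each row, row after row: the shift along the tool's x, y, z in units of 50 mm (1.0 is 50 mm), then the turn about the tool's z in units of 8 degrees (1.0 is 8 degrees), then the finger opening in mm, from 0 to 91.8. A call has 1 to 10 rows; each row shifts and turns the commanded pose from where the row before left it, along the tool's axes as they then stand; what a row does not reach is not made up. A row lasts 1/10 s, in which the tool goes at most 50 mm and 8.59 degrees, less where a joint would pass 70% of its speed; a pose out of reach is approached as far as the arm can. A call is refused whole if a number of a shift passes 1 or a number of a turn 1, either way. A call with a gripper value outside its range is refused whole. The fingers move at their own pace and stop on an object; "grip_force" is the grip in N (left out, the last holds). Time passes only in rows, so rows that do not move let the fingers close. It gives the time, the measured TCP pose, the force and the opening at its end, in the units of the state.
- observe(): the state, without advancing time (a new reading comes with each control period).
- camera(name): name is "scene" or "side" or "wrist"; returns a dict with "frame" (400x640x3 uint8, red, green, blue), "K" (3x3 intrinsics, pixels), "extrinsics" (4x4, takes a point from world to camera coordinates); the wrist camera has in their place "mount" (4x4, takes a point from camera to tool coordinates, whose origin is the TCP and whose axes are the tool frame's). Camera axes: x right, y down, z forward; pixel columns grow to the right and rows downward; lengths in m; the calibration is good to about 2 mm. A picture is of the moment at which its call begins: read the wrist's pose just before it. There is no depth.
- close_job(): hands the job in, once; it reports no verdict.
The state is a dict: "time_s": time; "qpos": joint angles; "joint_velocities": joint speeds; "effort": joint torques, N m; "position": TCP position; "tcp_rot": TCP orientation; "force": force on the tool from outside, world axes, zero at the start; "ft_torque": the same for the moment, N m; "grip_width": opening from 0.0 (shut) to 1.0 (fully open).
Only numpy, scipy, OpenCV 4.12 (cv2) and the standard library are available. Lean on these libraries where they do the work, as an engineer would, in place of code of your own. Each camera call takes 0.05 s, during which the arm holds its last target. There are 200 camera calls.

TASK

Turn the revolving spares stand until the pocket with the green filter drier faces the robot, then lift that drier out and lay it in the two empty saddles of the cooling unit: level, bedded in both, about midway between the two open pipe ends. Lower it in, do not drop it; leave the other parts in their pockets and the things on the bench where they are.

Things in the scene. Friction and masses are not known exactly. Their poses are not given: they have to be found in the camera images.
- stand (a joint): Turn of the stand in rad, counter-clockwise from above positive, any number of turns, no stops or clicks; 0 where it stood at the start. Friction about 0.35 N m and a little more when turned fast; it stays where it is left. The pocket counts as facing the robot when it points within about 20 degrees of straight toward the robot's base axis (robot_foot, the world origin).
- stand_foot (a point): Point on the bench under the spares stand's turning axis, where its round foot is fixed. On it turns a blue cone of 376 mm diameter with six pockets 60 degrees apart, under a beige tray of 190 mm diameter (196 to 218 mm above the bench) with a black T-handle on top. The tray overhangs the pockets' inner ends: reach in leaning back toward the robot by about the pocket's slope.
- stand_handle (a point): Middle of the black T-handle on top of the stand, on its turning axis, 262 mm above the bench. The bar is 90 mm long (along this frame's x), 20 mm wide (y) and 28 mm high, 30 mm clear above the tray's rim. The frame turns with the stand: its -x points to the green drier's pocket.
- green_pocket (a point): Where the green drier's middle lies at the start: 128 mm from the turning axis along -x of stand_handle, 127 mm up. The pocket slopes 30 deg (0.52 rad) down outward. The drier lies in two 10 mm V-formers, 58 mm free between them, its low end against a stop at the rim. The cone is 40 mm below its axis; low fins 74 mm to either side, tops 11 mm below the axis. Frame axes as stand_handle.
- green_drier_mid (a point): Middle of the green filter drier, on its axis: dark green barrel 40 mm in diameter, 112 mm long (last 12 mm of each end tapered), 12 mm copper stubs with 17 mm brass rings, 140 mm over all, 0.3 kg, both ends alike. Frame x is its long axis; at the start x points outward and down its pocket's slope, z square up from the slope.
- saddle_mid (a point): Where the drier's middle is to lie: midway between the two saddles of the cooling unit, 92 mm above the bench, 62 mm above its base plate. Frame x is the level line of the saddles, z up. Steel V saddles, 10 mm thick, 34 mm to either side along x, 50 mm wide, tops 5 mm below this point; open pipe ends (20 mm brass nuts) 92 mm to either side. Compressor (180 mm high) etc. 150 mm off toward +y.
- white_drier_mid (a point): Bystander, lying in the same way in another pocket of the stand, 60 degrees counter-clockwise from the green one: a white drier, same shape and size as the green; this point is on the middle of its barrel's axis. Leave it in its pocket; it rides round with the stand.
- ball_valve_mid (a point): Bystander, lying in the same way in another pocket of the stand, 120 degrees counter-clockwise from the green one: a brass valve 30 mm in diameter, 100 mm long, with a red lever 43 mm above its axis; this point is on the middle of its barrel's axis. Leave it in its pocket; it rides round with the stand.
- blue_drier_mid (a point): Bystander, lying in the same way in another pocket of the stand, 120 degrees clockwise from the green one: a blue drier 36 mm in diameter, 140 mm long; this point is on the middle of its barrel's axis. Leave it in its pocket; it rides round with the stand.
- sight_glass_mid (a point): Bystander, lying in the same way in another pocket of the stand, 60 degrees clockwise from the green one: a brass sight glass 30 mm in diameter, 110 mm long; this point is on the middle of its barrel's axis. Leave it in its pocket; it rides round with the stand.
- spanner_grip (a point): Bystander: a 190 mm steel spanner lying on the bench beside the stand; point on its handle. (Also on the bench, between the robot and the stand: a worn-out brown drier in a small steel tray, 43 mm high. Leave both.)
- screwdriver_grip (a point): Bystander: a 200 mm screwdriver with a red handle lying on the bench beside the stand; point on its handle. Leave it.
There are look-alikes about, which are no part of the job. Leave any pink or purple look-alike of the part that bears sight_glass_mid alone.

How it is judged:
On the way, in this order (a step that is already met when the one before it is completed fails the run):
1. the stand is turned until the green drier's pocket faces the robot (within about 20 degrees) and stands still, the drier still lying in it (y of robot_foot in the frame of stand_handle between -0.26 and 0.26 m and x of robot_foot in the frame of stand_handle below 0 m and velocity of joint stand between -0.15 and 0.15 rad/s and distance between green_drier_mid and green_pocket below 0.015 m), for 0.2 s.
2. the green drier is lifted clear of its pocket while that pocket still faces the robot (y of robot_foot in the frame of stand_handle between -0.26 and 0.26 m and x of robot_foot in the frame of stand_handle below 0 m and distance between green_drier_mid and green_pocket above 0.05 m and height (world z) of green_drier_mid above 0.14 m), for 0.1 s.
At the end, for the whole second after the job is handed in: The green drier lies released and at rest in both saddles: its middle within 15 mm along the saddle line and 6 mm across and in height of the saddle point, its axis within 5 degrees of the saddle line; the stand is at rest and the other four parts still lie in its pockets (x of green_drier_mid in the frame of saddle_mid between -0.015 and 0.015 m and y of green_drier_mid in the frame of saddle_mid between -0.006 and 0.006 m and z of green_drier_mid in the frame of saddle_mid between -0.006 and 0.006 m and angle between the x axis of green_drier_mid and the x axis of saddle_mid, either way round below 0.09 rad and linear speed of green_drier below 0.02 m/s and contact force between the fingers and green_drier below 0.05 N and velocity of joint stand between -0.15 and 0.15 rad/s and not (distance between white_drier_mid and stand_handle above 0.23 m or height (world z) of white_drier_mid below 0.075 m) and not (distance between ball_valve_mid and stand_handle above 0.23 m or height (world z) of ball_valve_mid below 0.075 m) and not (distance between blue_drier_mid and stand_handle above 0.23 m or height (world z) of blue_drier_mid below 0.075 m) and not (distance between sight_glass_mid and stand_handle above 0.23 m or height (world z) of sight_glass_mid below 0.075 m)); the robot touches nothing.
It fails at once if the green drier is dropped (outside its pocket it moves faster than 0.5 m/s with no finger on it) (distance between green_drier_mid and green_pocket above 0.03 m and linear speed of green_drier above 0.5 m/s and contact force between the fingers and green_drier below 0.05 N).
It fails at once if another part leaves its pocket in the stand ((distance between white_drier_mid and stand_handle above 0.23 m or height (world z) of white_drier_mid below 0.075 m) or (distance between ball_valve_mid and stand_handle above 0.23 m or height (world z) of ball_valve_mid below 0.075 m) or (distance between blue_drier_mid and stand_handle above 0.23 m or height (world z) of blue_drier_mid below 0.075 m) or (distance between sight_glass_mid and stand_handle above 0.23 m or height (world z) of sight_glass_mid below 0.075 m)).
It fails at once if the old drier, spanner or screwdriver is moved by more than 50 mm (distance of any of old_drier_mid, spanner_grip, screwdriver_grip from where it was at the start of the episode above 0.05 m).
It also fails if it takes over 61 s, if anything falls off the work surface, if the arm or the gripper's body presses on something with over 40 N, if the wrist force passes 120 N, or if a joint passes its speed limit or range.

## Working session

There is one attempt and no reset: what is moved stays moved. The work goes in short steps, Python scripts to look and compute and a tool call to move; the robot and the scene stay as the last step left them, time stands still between calls to the robot, and variables do not carry over. Pictures are saved under pics/ and viewed, about 8 in all and at most 12, crops included, and the job is handed in when it is done.

Besides the shell and the picture viewer there is one more tool, called in YAML: its name, and indented under it one key for each argument. drive_tool: Moves the arm, as the interface text tells. Its arguments: {"type":"object","properties":{"motion":{"type":"array","items":{"type":"number"}},"grip_force":{"type":"number"}},"required":["motion"]}

```bash
mkdir -p pics; cat > h.py <<'E'
import numpy as np, cv2
from workcell import observe, camera, close_job
from scipy.spatial.transform import Rotation as R
def cam(name):
    s=observe(); c=camera(name)
    if name=="wrist":
        T=np.eye(4); T[:3,:3]=R.from_quat(s["tcp_rot"]).as_matrix(); T[:3,3]=s["position"]
        c["W"]=T@np.array(c["mount"])
    else: c["W"]=np.linalg.inv(np.array(c["extrinsics"]))
    c["K"]=np.array(c["K"]); return c
def save(c,fn,box=None,k=1):
    im=np.ascontiguousarray(c["frame"][:,:,::-1])
    if box: im=im[box[1]:box[3],box[0]:box[2]]
    cv2.imwrite("pics/"+fn,cv2.resize(im,None,fx=k,fy=k,interpolation=cv2.INTER_CUBIC))
def ray(c,u,v):
    d=c["W"][:3,:3]@np.linalg.solve(c["K"],[u,v,1.]); return c["W"][:3,3],d/np.linalg.norm(d)
def onz(c,u,v,z):
    o,d=ray(c,u,v); return o+d*(z-o[2])/d[2]
def two(r1,r2):
    (a,d),(b,e)=r1,r2; A=np.c_[d,-e]; t=np.linalg.lstsq(A,b-a,rcond=None)[0]
    p,q=a+t[0]*d,b+t[1]*e; return (p+q)/2,np.linalg.norm(p-q)
def proj(c,p):
    q=np.linalg.inv(c["W"])@np.r_[p,1]; q=c["K"]@q[:3]; return q[:2]/q[2]
E
python3 - <<'E'
from h import *
import pickle
s=observe(); print({k:np.round(v,3) for k,v in s.items()})
d={}
for n in ("scene","side","wrist"):
    c=cam(n); d[n]=c; save(c,n+"0.png"); print(n,np.round(c["W"],3).tolist(),c["K"][0,0])
pickle.dump(d,open("c0.pkl","wb"))
E
```

```text
{'time_s': np.float64(0.0), 'qpos': array([-1.399,  0.435,  0.025,  1.574, -0.012,  1.134, -0.075]), 'joint_velocities': array([-0.   ,  0.   , -0.   ,  0.   , -0.002,  0.003,  0.001]), 'effort': array([ 0.0000e+00, -6.6786e+01,  9.8500e-01, -3.1445e+01, -6.1000e-02,
        4.3000e-02,  0.0000e+00]), 'position': array([0.17 , 0.601, 0.291]), 'tcp_rot': array([ 0.797,  0.604, -0.001,  0.001]), 'force': array([0.737, 1.034, 0.171]), 'ft_torque': array([-0.01 ,  0.021,  0.032]), 'grip_width': np.float64(1.003)}
scene [[-0.345, 0.709, -0.616, 1.388], [0.939, 0.249, -0.238, 0.124], [-0.015, -0.66, -0.751, 1.218], [0.0, 0.0, 0.0, 1.0]] 389.6426982724654
side [[0.986, -0.107, 0.124, 0.368], [-0.164, -0.606, 0.778, -1.39], [-0.008, -0.788, -0.616, 1.108], [0.0, 0.0, 0.0, 1.0]] 401.4953924237819
wrist [[0.271, 0.918, 0.288, 0.091], [0.962, -0.259, -0.083, 0.624], [-0.002, 0.3, -0.954, 0.384], [0.0, 0.0, 0.0, 1.0]] 319.33357747750745
```

View pics/scene0.png

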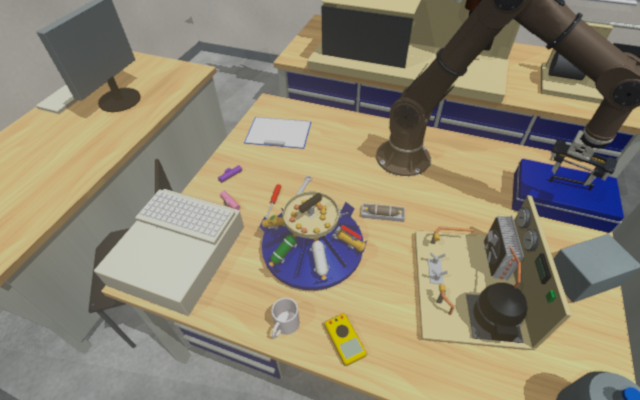

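View pics/side0.png

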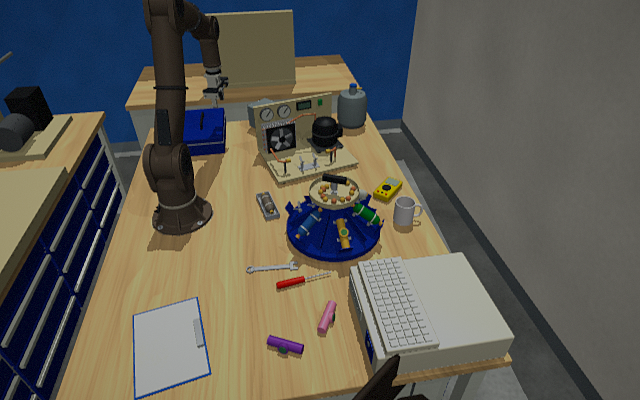

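Scene view: stand at about (312,235), green drier at (283,249), white at (320,260), ball valve at (350,237), handle at (312,203). The saddles are at (436,268). Side view: green at (367,213), valve or glass at (343,232), blue at (310,222), handle at (334,180). The pink and purple look-alikes lie on the bench at (230,200) and (230,173), so they stay out of it. Next I'll measure the handle, the green drier and the unit.

```bash
cat > m.py <<'E'
from h import *
import pickle
d=pickle.load(open("c0.pkl","rb"))
B={"scene":(290,185,335,225),"side":(315,168,355,192)}
G={"scene":(262,225,305,275),"side":(345,195,390,235)}
def blob(c,b,f):
    h=cv2.cvtColor(c["frame"],cv2.COLOR_RGB2HSV).astype(int); m=np.zeros(h.shape[:2],np.uint8)
    x0,y0,x1,y1=b; m[y0:y1,x0:x1]=f(h[y0:y1,x0:x1]); n,l,s,ce=cv2.connectedComponentsWithStats(m)
    k=1+np.argmax(s[1:,4]); ys,xs=np.where(l==k); P=np.c_[xs,ys].astype(float); mu=P.mean(0)
    w,v=np.linalg.eigh(np.cov(P.T)); t=(P-mu)@v[:,1]; return mu,mu+v[:,1]*t.min(),mu+v[:,1]*t.max(),s[k,4]
if __name__=="__main__":
    for nm,bx,f in (("handle",B,lambda h:h[...,2]<70),("green",G,lambda h:(h[...,0]>45)&(h[...,0]<85)&(h[...,1]>100))):
        r={n:blob(d[n],bx[n],f) for n in bx}
        for n in r: print(nm,n,np.round(r[n][0],1),np.round(r[n][1],1),np.round(r[n][2],1),r[n][3])
        print(" 3d",two(ray(d["scene"],*r["scene"][0]),ray(d["side"],*r["side"][0])))
        z=.262 if nm=="handle" else .127
        for n in r: print("  ",n,[np.round(onz(d[n],*p,z),3) for p in r[n][:3]])
    a=d["scene"]["frame"][:,:,::-1]; b=d["side"]["frame"][:,:,::-1]
    I=cv2.resize
    c=cv2.INTER_CUBIC
    t=np.hstack([I(np.ascontiguousarray(a[215:345,405:535]),(390,390),interpolation=c),I(np.ascontiguousarray(b[120:190,250:360])[:, :],(410,261),interpolation=c)[:261] if 0 else np.vstack([I(np.ascontiguousarray(b[115:195,250:362]),(400,286),interpolation=c),np.zeros((104,400,3),np.uint8)])])
    cv2.imwrite("pics/unit.png",t)
E
python3 m.py
```

```text
Traceback (most recent call last):
  File "m.py", line 13, in <module>
    r={n:blob(d[n],bx[n],f) for n in bx}
         ~~~~^^^^^^^^^^^^^^
  File "m.py", line 9, in blob
    k=1+np.argmax(s[1:,4]); ys,xs=np.where(l==k); P=np.c_[xs,ys].astype(float); mu=P.mean(0)
        ~~~~~~~~~^^^^^^^^^
ValueError: attempt to get argmax of an empty sequence
```

```bash
sed -i 's/h\[...,2\]<70/h[...,2]<105/; s/(h\[...,1\]>100)/(h[...,1]>80)/' m.py; python3 m.py
```

```text
handle scene [309.8 203. ] [320.7 194.7] [299.8 210.7] 193
handle side [333.  178.7] [354.4 183.1] [314.6 174.9] 370
 3d (array([ 0.61375014, -0.20948993,  0.25895495]), np.float64(0.007053597339891397))
   scene [array([ 0.62 , -0.21 ,  0.262]), array([ 0.574, -0.189,  0.262]), array([ 0.661, -0.228,  0.262])]
   side [array([ 0.611, -0.21 ,  0.262]), array([ 0.681, -0.25 ,  0.262]), array([ 0.548, -0.174,  0.262])]
green scene [282.7 249. ] [286.9 243.5] [278.3 254.7] 143
green side [366.8 213.8] [372.3 217.6] [361.3 209.9] 133
 3d (array([ 0.73248851, -0.26891265,  0.12497735]), np.float64(0.0016048394973609474))
   scene [array([ 0.734, -0.269,  0.127]), array([ 0.709, -0.264,  0.127]), array([ 0.76 , -0.273,  0.127])]
   side [array([ 0.731, -0.271,  0.127]), array([ 0.746, -0.295,  0.127]), array([ 0.716, -0.245,  0.127])]
```

View pics/unit.png

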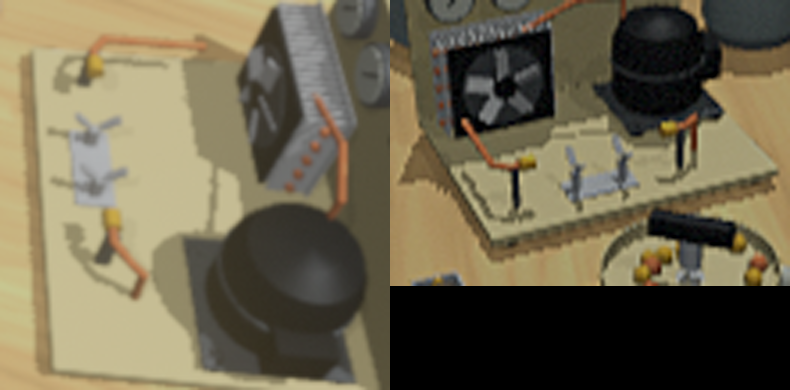

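```bash
python3 - <<'E'
from h import *
import pickle
d=pickle.load(open("c0.pkl","rb")); a,b=d["scene"],d["side"]
N={"scene":[(425,230,450,246),(432,278,452,298)],"side":[(280,153,298,168),(318,142,336,158)]}
P={}
for n in N:
    P[n]=[]
    for x0,y0,x1,y1 in N[n]:
        h=cv2.cvtColor(d[n]["frame"],cv2.COLOR_RGB2HSV)[y0:y1,x0:x1]
        m=cv2.inRange(h,(17,190,100),(30,255,255)); ys,xs=np.nonzero(m)
        P[n].append((xs.mean()+x0,ys.mean()+y0)); print(n,np.round(P[n][-1],1),len(xs),np.round(onz(d[n],*P[n][-1],.092),3))
q=[two(ray(a,*P["scene"][i]),ray(b,*P["side"][i])) for i in (0,1)]
print(q,(q[0][0]+q[1][0])/2, q[1][0]-q[0][0])
print("oldtray",onz(a,361,211,.03),onz(a,404,214,.03))
# gauge panel top corners, scene (530,200) & side (330,97)
print("plate corners",[np.round(onz(a,*p,.03),3) for p in((415,234),(420,338))])
print("panel top",two(ray(a,526,199),ray(b,258,107)),two(ray(a,563,300),ray(b,333,94)))
E
```

```text
scene [nan nan] 0 [nan nan nan]
scene [nan nan] 0 [nan nan nan]
side [287.3 160. ] 6 [0.477 0.214 0.092]
side [327.8 150.8] 5 [0.68  0.263 0.092]
 ** On entry to DLASCL parameter number  4 had an illegal value
 ** On entry to DLASCL parameter number  4 had an illegal value
 ** On entry to DLASCL parameter number  4 had an illegal value
 ** On entry to DLASCL parameter number  4 had an illegal value
 ** On entry to DLASCL parameter number  5 had an illegal value
 ** On entry to DLASCL parameter number  4 had an illegal value<stdin>:11: RuntimeWarning: Mean of empty slice.
  ret = ret.dtype.type(ret / rcount)
Traceback (most recent call last):
  File "h.py", line 20, in two
    (a,d),(b,e)=r1,r2; A=np.c_[d,-e]; t=np.linalg.lstsq(A,b-a,rcond=None)[0]
                                        ~~~~~~~~~~~~~~~^^^^^^^^^^^^^^^^^^
numpy.linalg.LinAlgError: SVD did not converge in Linear Least Squares
```

```bash
python3 - <<'E'
from h import *
import pickle
d=pickle.load(open("c0.pkl","rb")); a,b=d["scene"],d["side"]
q=[two(ray(a,*s),ray(b,*t)) for s,t in (((436.7,236.7),(287.8,160.2)),((442.3,288.3),(327.8,150.8)))]
print(q,(q[0][0]+q[1][0])/2, q[1][0]-q[0][0])
print("oldtray",onz(a,361,211,.03),onz(a,404,214,.03))
print("plate corners",[np.round(onz(a,*p,.03),3) for p in((415,234),(420,338))])
print("panel top",two(ray(a,526,199),ray(b,258,107)),two(ray(a,563,300),ray(b,333,94)))
E
```

```text
[(array([0.47992885, 0.21397732, 0.09042456]), np.float64(0.0013065110601278797)), (array([0.68009316, 0.2632095 , 0.09131186]), np.float64(0.0008186946672035399))] [0.58001101 0.23859341 0.09086821] [0.20016431 0.04923218 0.0008873 ]
oldtray [ 0.40542801 -0.08336268  0.03      ] [0.36406158 0.08024612 0.03      ]
plate corners [array([0.447, 0.14 , 0.03 ]), array([0.838, 0.232, 0.03 ])]
panel top (array([0.36824665, 0.44892336, 0.26094068]), np.float64(0.0010874615282764522)) (array([0.74323689, 0.52901346, 0.27676341]), np.float64(0.03166572100637444))
```

drive_tool:
  motion: [0,0,-0.7,0,91,0,0,-0.8,0,91,-0.3,0.3,-0.7,0,91,-0.6,0.6,0,0,91,-0.6,0.6,0,0,91,-0.6,0.6,0,0,91,-0.6,0.6,0,0,91,-0.6,0.6,0,0,91,-0.6,0.6,0,0,91,-0.6,0.6,0,0,91]

```text
time_s: 1.15
position: [0.3256, 0.3221, 0.4022]
tcp_rot: [0.797, 0.604, -0.0, -0.0]
force: [1.2, -0.1, 1.1]
grip_width: 0.986
```

drive_tool:
  motion: [-0.6,0.6,0,0,91,-0.6,0.6,0,0,91,-0.6,0.6,0,0,91,-0.6,0.6,0,0,91,-0.6,0.6,0,0,91,-0.6,0.6,0,0,91,-0.6,0.6,0,0,91,-0.6,0.6,0,0,91,-0.6,0.6,0,0,91,-0.6,0.6,0,0,91]

```text
time_s: 2.15
position: [0.5328, -0.0477, 0.4021]
tcp_rot: [0.797, 0.604, 0.0, -0.0]
force: [0.9, 0.2, -0.3]
grip_width: 0.991
```

```bash
cat >> h.py <<'E'
def plan(xy,z=None,yaw=None):
    "shift to a world point in units along current tool axes; yaw = wanted world angle of tool x (deg)"
    s=observe(); M=R.from_quat(s["tcp_rot"]).as_matrix(); p=np.array(s["position"])
    a=np.degrees(np.arctan2(M[1,0],M[0,0])); t=np.array([*xy,p[2] if z is None else z])
    print("t",round(float(s["time_s"]),2),"p",np.round(p,4),"yaw",round(a,1),"q7",round(s["qpos"][6],2),"down",np.round(M[:,2],3),
      "F",np.round(s["force"],1),"w",round(float(s["grip_width"])*91.8,1))
    print("shift units",np.round(M.T@(t-p)/.05,2), "turn units",None if yaw is None else round(-((yaw-a+180)%360-180)/8,2))
E
python3 -c "
from h import *
plan((.617,-.212),.309,64)"
```

```text
t 2.15 p [ 0.5328 -0.0477  0.4021] yaw 74.3 q7 1.43 down [-0.  0. -1.] F [ 0.9  0.2 -0.3] w 91.0
shift units [-2.71  2.51  1.86] turn units 1.29
```

drive_tool:
  motion: [-0.6,0.6,0,0.3,91,-0.6,0.6,0,0.3,91,-0.6,0.5,0,0.3,91,-0.5,0.5,0,0.2,91,-0.3,0.3,0,0.1,91,0,0,0,0,91,0,0,0,0,91]

```text
time_s: 2.85
position: [0.6057, -0.2106, 0.4017]
tcp_rot: [0.845, 0.535, -0.0, -0.0]
force: [-0.5, 1.1, 0.4]
grip_width: 0.991
```

```bash
python3 -c "
from h import *
import pickle
plan((.617,-.212),.309,64)
c=cam('wrist'); pickle.dump(c,open('c1.pkl','wb')); save(c,'w1.png')
print([np.round(proj(c,p),0) for p in ((.617,-.212,.262),(.733,-.269,.127))])"
```

```text
t 2.85 p [ 0.6057 -0.2106  0.4017] yaw 64.6 q7 1.62 down [-0.001  0.    -1.   ] F [-0.5  1.1  0.4] w 91.0
shift units [0.07 0.22 1.85] turn units 0.08
[array([329., 222.]), array([326., 276.])]
```

View pics/w1.png

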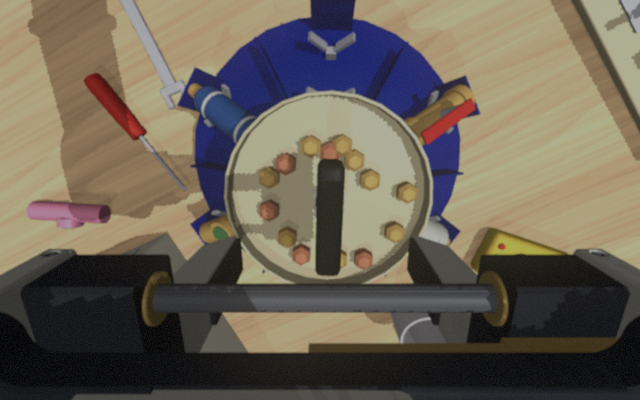

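Wrist view: the bar runs from (331,160) to (328,275) and the tray circle is centred near (329,186), with the empty pocket at the top (331,40). The sight glass with its green lens is at (215,230), blue is at (222,108), the valve is at (447,115), and the pink look-alike is on the bench at (68,212).

```bash
python3 -c "
from h import *
import pickle
c=pickle.load(open('c1.pkl','rb'))
p=onz(c,331,162,.276);q=onz(c,328,273,.276);print(p,q,(p+q)/2,np.linalg.norm(p-q),np.degrees(np.arctan2(*(q-p)[[1,0]])))
im=c['frame'].astype(int); h=cv2.cvtColor(c['frame'],cv2.COLOR_RGB2HSV)
m=cv2.inRange(h,(100,120,30),(130,255,255)); ys,xs=np.nonzero(m[:240]); 
# tray rim outer points (left,right,top) at z .218
e=np.array([onz(c,u,v,.218)[:2] for u,v in((228,190),(430,190),(330,91),(258,120),(402,120))])
A=np.c_[2*e,np.ones(5)]; s=np.linalg.lstsq(A,(e**2).sum(1),rcond=None)[0]; print('tray',s[:2],np.sqrt(s[2]+s[:2]@s[:2]))
"
```

```text
[ 0.57227875 -0.18948102  0.276     ] [ 0.64989494 -0.2282979   0.276     ] [ 0.61108684 -0.20888946  0.276     ] 0.08678146767399436 -26.570237455881905
tray [ 0.61126993 -0.20832601] 0.09103571564278372
```

drive_tool:
  motion: [0.08,0.09,0.4,0.15,91,0,0,0.5,0,91,0,0,0.5,0,91,0,0,0.35,0,91,0,0,0.1,0,91,0,0,0,0,60,0,0,0,0,30,0,0,0,0,15,0,0,0,0,10,0,0,0,0,10]
  grip_force: 25

```text
time_s: 3.9
position: [0.6118, -0.209, 0.3102]
tcp_rot: [0.851, 0.526, 0.0, 0.0]
force: [-0.1, 0.4, 0.9]
grip_width: 0.607
```

```bash
python3 -c "
from h import *
plan((.6115,-.2088),.309,63.4)"
```

```text
t 3.9 p [ 0.6118 -0.209   0.3102] yaw 63.4 q7 1.64 down [ 0.001 -0.    -1.   ] F [-0.1  0.4  0.9] w 55.7
shift units [ 0.   -0.01  0.02] turn units 0.01
```

drive_tool:
  motion: [0,0,0,0,10,0,0,0,0,10,0,0,0,0,10,0,0,0,0,10,0,0,0,0,10,0,0,0,0,10,0,0,0,0,10]

```text
time_s: 4.6
position: [0.6113, -0.2096, 0.3097]
tcp_rot: [0.851, 0.526, -0.0, 0.0]
force: [-1.9, -2.5, -0.5]
grip_width: 0.245
```

drive_tool:
  motion: [0,0,0,0,10,0,0,0,0.2,10,0,0,0,0.4,10,0,0,0,0.5,10,0,0,0,0.6,10,0,0,0,0.6,10,0,0,0,0.6,10,0,0,0,0.6,10,0,0,0,0.6,10,0,0,0,0.6,10]

```text
time_s: 5.6
position: [0.6128, -0.2096, 0.3099]
tcp_rot: [0.975, 0.222, 0.001, 0.001]
force: [3.5, -8.1, -4.8]
grip_width: 0.252
```

```bash
python3 -c "
from h import *
plan((.6115,-.2088),.309,-108.9)"
```

```text
t 5.6 p [ 0.6128 -0.2096  0.3099] yaw 25.6 q7 1.07 down [ 0.003 -0.002 -1.   ] F [ 3.5 -8.1 -4.8] w 23.1
shift units [-0.02 -0.03  0.02] turn units 16.82
```

drive_tool:
  motion: [0,0,0,0.7,10,0,0,0,0.7,10,0,0,0,0.7,10,0,0,0,0.7,10,0,0,0,0.7,10,0,0,0,0.7,10,0,0,0,0.7,10,0,0,0,0.7,10,0,0,0,0.7,10,0,0,0,0.7,10]

```text
time_s: 6.6
position: [0.6139, -0.2094, 0.31]
tcp_rot: [0.965, -0.262, 0.003, 0.001]
force: [8.5, -9.7, -8.0]
grip_width: 0.257
```

drive_tool:
  motion: [0,0,0,0.7,10,0,0,0,0.7,10,0,0,0,0.7,10,0,0,0,0.7,10,0,0,0,0.7,10,0,0,0,0.7,10,0,0,0,0.7,10,0,0,0,0.7,10,0,0,0,0.7,10,0,0,0,0.7,10]

```text
time_s: 7.6
position: [0.6145, -0.2102, 0.31]
tcp_rot: [0.729, -0.684, 0.004, 0.0]
force: [12.0, -13.1, -9.4]
grip_width: 0.254
```

drive_tool:
  motion: [0,0,0,0.6,10,0,0,0,0.6,10,0,0,0,0.6,10,0,0,0,0.5,10,0,0,0,0.3,10,0,0,0,0.2,10,0,0,0,0,10,0,0,0,0,10]

```text
time_s: 8.4
position: [0.6144, -0.2107, 0.31]
tcp_rot: [-0.584, 0.812, -0.004, 0.001]
force: [11.6, -13.4, -9.6]
grip_width: 0.247
```

```bash
python3 -c "
from h import *
plan((.6115,-.2088),.309,-108.9)"
```

```text
t 8.4 p [ 0.6144 -0.2107  0.31  ] yaw -108.6 q7 -0.99 down [ 0.006 -0.006 -1.   ] F [ 11.6 -13.4  -9.6] w 22.7
shift units [-0.02  0.07  0.02] turn units 0.04
```

drive_tool:
  motion: [0,0,0,0,40,0,0,0,0,60,0,0,0,0,91,0,0,0,0,91,0,0,0,0,91,0,0,-0.4,0,91,0,0,-0.7,0,91,0,0,-0.7,0,91,0,0,-0.3,-0.5,91,0,0,0,-0.9,91]

```text
time_s: 9.4
position: [0.6117, -0.2103, 0.4192]
tcp_rot: [-0.661, 0.75, -0.003, 0.001]
force: [0.0, 0.2, 0.4]
grip_width: 0.99
```

drive_tool:
  motion: [0,0,0,-1,91,0,0,0,-1,91,0,0,0,-1,91,0,0,0,-1,91,0,0,0,-1,91,0,0,0,-1,91,0,0,0,-1,91,0,0,0,-1,91,0,0,0,-1,91,0,0,0,-1,91]

```text
time_s: 10.4
position: [0.6114, -0.2096, 0.4167]
tcp_rot: [0.989, -0.149, 0.001, 0.0]
force: [-0.3, 0.2, 0.0]
grip_width: 0.996
```

drive_tool:
  motion: [0,0,0,-1,91,0,0,0,-1,91,0,0,0,-1,91,0,0,0,-1,91,0,0,0,-1,91,0,0,0,-1,91,0,0,0,-1,91,0,0,0,-1,91,0,0,0,-1,91,0,0,0,-1,91]

```text
time_s: 11.4
position: [0.6114, -0.2098, 0.4167]
tcp_rot: [0.853, 0.522, 0.0, 0.001]
force: [-0.4, 0.1, -1.2]
grip_width: 0.99
```

```bash
python3 -c "
from h import *
plan((.481,-.164),.36,71.1)"
```

```text
t 11.4 p [ 0.6114 -0.2098  0.4167] yaw 62.9 q7 1.53 down [ 0.002 -0.001 -1.   ] F [-0.4  0.1 -1.2] w 90.9
shift units [-0.37 -2.74  1.13] turn units -1.03
```

drive_tool:
  motion: [0,0,0,-0.6,91,0,0,0,-0.4,91,0,-0.6,0,0,91,0,-0.8,0,0,91,0,-0.8,0,0,91,0,-0.5,0,0,91,0,0,0.4,0,91,0,0,0.3,0,91,0,0,0,0,91,0,0,0,0,91]

```text
time_s: 12.4
position: [0.4843, -0.1648, 0.3811]
tcp_rot: [0.816, 0.578, 0.0, 0.001]
force: [-0.4, -0.3, -0.1]
grip_width: 0.992
```

```bash
python3 -c "
from h import *
import pickle
plan((.481,-.164),.36,71.1)
c=cam('wrist'); pickle.dump(c,open('c2.pkl','wb')); save(c,'w2.png')
print(np.round(proj(c,(.4904,-.1674,.127)),0))"
```

```text
t 12.4 p [ 0.4843 -0.1648  0.3811] yaw 70.6 q7 1.56 down [ 0.001 -0.001 -1.   ] F [-0.4 -0.3 -0.1] w 91.1
shift units [-0.01 -0.07  0.42] turn units -0.06
[324. 180.]
```

View pics/w2.png

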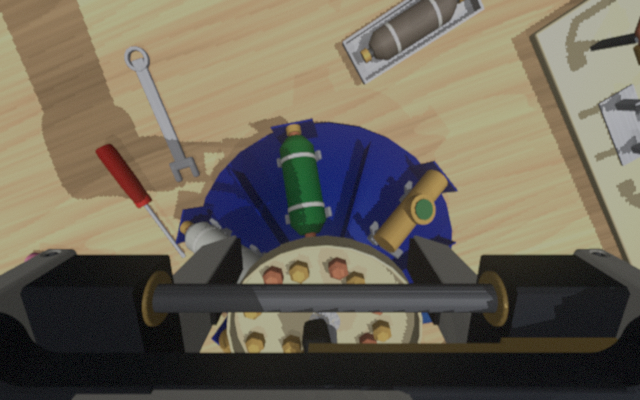

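```bash
python3 -c "
from h import *
import pickle
c=pickle.load(open('c2.pkl','rb')); h=cv2.cvtColor(c['frame'],cv2.COLOR_RGB2HSV)
m=cv2.inRange(h,(50,120,30),(85,255,255)); m[:,380:]=0; m[245:]=0
ys,xs=np.nonzero(m); P=np.c_[xs,ys].astype(np.float32); (cx,cy),wh,an=cv2.minAreaRect(P); print(cx,cy,wh,an,len(xs))
ax=np.array([.6115,-.2088])
p=onz(c,cx,cy,.127)[:2]; print(p,np.linalg.norm(p-ax),np.degrees(np.arctan2(*(p-ax)[::-1])))
for u,v,z in ((300,157,.115),(308,208,.142),(293,132,.094)):
  q=onz(c,u,v,z)[:2]; print(q,np.linalg.norm(q-ax),np.degrees(np.arctan2(*(q-ax)[::-1])))
e=np.array([onz(c,u,v,.218)[:2] for u,v in((228,310),(418,310),(322,241),(252,266),(395,266))])
A=np.c_[2*e,np.ones(5)]; s=np.linalg.lstsq(A,(e**2).sum(1),rcond=None)[0]; print('tray',s[:2],np.sqrt(s[2]+s[:2]@s[:2]))
"
```

```text
301.46649169921875 184.47650146484375 (97.72528076171875, 34.69913101196289) 79.99201965332031 2549
[ 0.48674265 -0.19292193] 0.12576370739116038 172.74686992039682
[ 0.45885285 -0.18506286] 0.154481727288065 171.16110653000257
[ 0.51072573 -0.19318581] 0.10197674397268812 171.19249977623812
[ 0.43158297 -0.18514033] 0.1814660208456942 172.50840543977915
tray [ 0.60615243 -0.20886735] 0.0919445942925796
```

drive_tool:
  motion: [0,0,0,-0.7,91,0,0,0,-0.7,91,-0.4,-0.1,0.3,0,91,-0.1,-0.1,0.5,0,91,0,0,0.6,0,91,0,0,0.6,0,91,0,0,0.4,0,91,0,0,0,0,91,0,0,0,0,91]

```text
time_s: 13.35
position: [0.4715, -0.188, 0.2608]
tcp_rot: [0.756, 0.655, 0.0, 0.0]
force: [-0.0, -0.4, 0.3]
grip_width: 0.993
```

```bash
python3 -c "
from h import *
import pickle
plan((.4735,-.190),.173,82)
c=cam('wrist'); pickle.dump(c,open('c3.pkl','wb')); save(c,'w3.png')
a=np.array([.6115,-.2088]); r=np.array([np.cos(np.radians(172)),np.sin(np.radians(172))])
print([np.round(proj(c,(*(a+x*r),z)),0) for x,z in ((.128,.127),(.139,.1205),(.1886,.092),(.0675,.162))])"
```

```text
t 13.35 p [ 0.4715 -0.188   0.2608] yaw 81.8 q7 1.87 down [ 0.001 -0.001 -1.   ] F [-0.  -0.4  0.3] w 91.2
shift units [-0.03  0.04  1.76] turn units -0.02
[array([323., 228.]), array([323., 211.]), array([323., 142.]), array([323., 325.])]
```

View pics/w3.png

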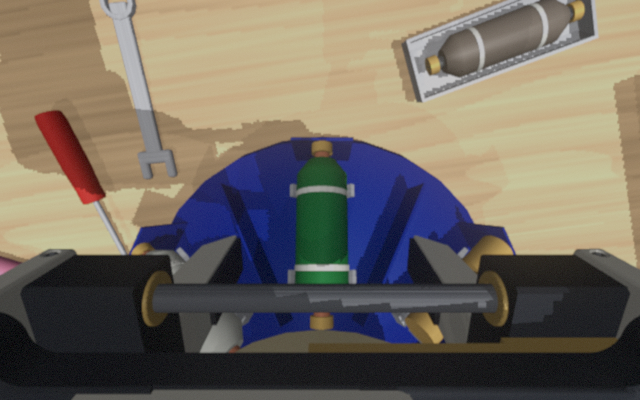

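Aligned: the barrel centre is at column 322, against 323 predicted, with the formers at rows 190 and 275. Going down.

drive_tool:
  motion: [0,0.05,0.5,0,91,0,0,0.5,0,91,0,0,0.4,0,91,0,0,0.2,0,91,0,0,0.16,0,91,0,0,0,0,91]

```text
time_s: 14.0
position: [0.4736, -0.188, 0.1719]
tcp_rot: [0.756, 0.655, 0.0, 0.0]
force: [0.4, 0.9, -0.6]
grip_width: 0.994
```

```bash
python3 -c "
from h import *
plan((.4738,-.1892),.173,82)"
```

```text
t 14.0 p [ 0.4736 -0.188   0.1719] yaw 81.8 q7 1.94 down [ 0.  0. -1.] F [ 0.4  0.9 -0.6] w 91.2
shift units [-0.02  0.01 -0.02] turn units -0.02
```

drive_tool:
  motion: [0,0,0,0,30,0,0,0,0,30,0,0,0,0,30,0,0,0,0,30,0,0,0,0,30,0,0,0,0,30,0,0,0,0,30,0,0,0,0,30,0,0,0,0,30,0,0,0,0,30]
  grip_force: 20

```text
time_s: 15.0
position: [0.4738, -0.1884, 0.1722]
tcp_rot: [0.756, 0.655, 0.0, 0.001]
force: [1.1, -2.6, 5.5]
grip_width: 0.427
```

drive_tool:
  motion: [0,-0.06,-0.1,0,30,0,-0.06,-0.1,0,30,0,-0.06,-0.1,0,30,0,-0.06,-0.1,0,30,0,-0.2,-0.02,0,30,0,-0.25,-0.05,0,30,0,-0.15,-0.1,0,30,0,0,-0.1,0,30,0,0,0,0,30]

```text
time_s: 15.9
position: [0.4321, -0.182, 0.2061]
tcp_rot: [0.756, 0.655, 0.001, 0.001]
force: [1.2, 0.7, -4.1]
grip_width: 0.432
```

```bash
python3 -c "
from h import *
plan((.4735,-.190),.173,82)
c=cam('side'); save(c,'s4.png',(240,150,400,270),3); c=cam('wrist'); save(c,'w4.png')"
```

```text
t 15.9 p [ 0.4321 -0.182   0.2061] yaw 81.9 q7 1.91 down [ 0.002 -0.    -1.   ] F [ 1.2  0.7 -4.1] w 39.6
shift units [-0.04  0.84  0.66] turn units -0.02
```

View pics/s4.png

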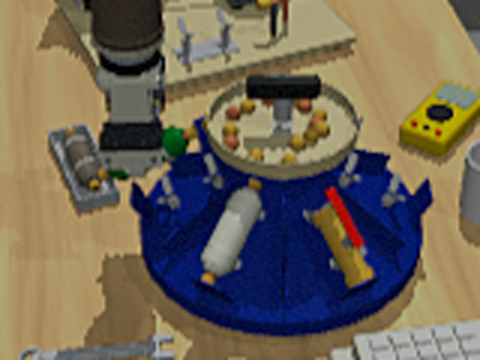

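drive_tool:
  motion: [0,0,-0.4,0,30,0,0,-0.6,0,30,0,0,-0.6,0,30,0,0,-0.5,0,30,0.4,0.2,0,0,30,0.6,0.3,0,0,30,0.7,0.4,0,0,30,0.7,0.4,0,0,30,0.7,0.4,0,0,30,0.7,0.4,0,0,30]

```text
time_s: 17.0
position: [0.5636, -0.0071, 0.3099]
tcp_rot: [0.755, 0.655, -0.0, -0.0]
force: [0.7, -0.8, -2.9]
grip_width: 0.429
```

drive_tool:
  motion: [0.7,0.4,0,0,30,0.7,0.3,0,0,30,0.4,0.2,0,0,30,0.1,0,0,-0.5,30,0,0,0,-0.7,30,0,0,0,-0.8,30,0,0,0,-0.7,30,0,0,0,0,30,0,0,0,0,30]

```text
time_s: 17.9
position: [0.6207, 0.0789, 0.3098]
tcp_rot: [0.621, 0.784, -0.0, -0.0]
force: [-0.2, 0.7, -3.5]
grip_width: 0.427
```

```bash
python3 -c "
from h import *
import pickle
plan((.62,.08),.12,103.8)
c=cam('wrist'); pickle.dump(c,open('c5.pkl','wb')); save(c,'w5.png')"
```

```text
t 17.9 p [0.6207 0.0789 0.3098] yaw 103.3 q7 1.7 down [-0.001 -0.    -1.   ] F [-0.2  0.7 -3.5] w 39.2
shift units [ 0.02 -0.01  3.8 ] turn units -0.06
```

View pics/w5.png

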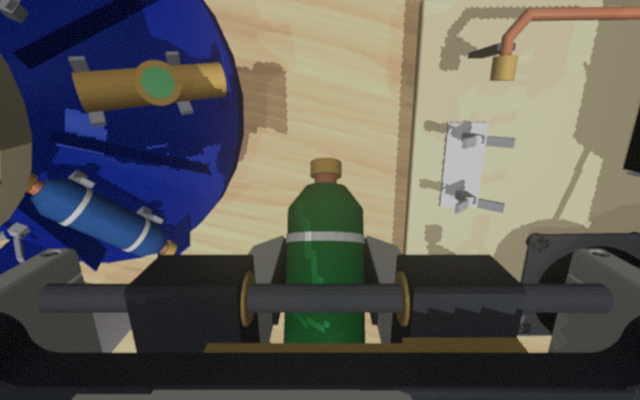

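drive_tool:
  motion: [0,0,0.5,0,30,0,0,0.8,0,30,0,0,0.8,0,30,0,0,0.8,0,30,0,0,0.6,0,30,0,0,0.4,0,30,0,0,0.24,0,30,0,0,0,0,30]

```text
time_s: 18.75
position: [0.6199, 0.0789, 0.1018]
tcp_rot: [0.62, 0.785, -0.001, -0.001]
force: [0.5, -0.2, -2.3]
grip_width: 0.435
```

drive_tool:
  motion: [0,0,0,0,30,0,0,0.05,0,30,0,0,0.05,0,30,0,0,0.05,0,30,0,0,0.05,0,30,0,0,0.05,0,30,0,0,0.05,0,30,0,0,0.05,0,30]
  grip_force: 8

```text
time_s: 19.55
position: [0.6208, 0.079, 0.0856]
tcp_rot: [0.619, 0.785, 0.0, 0.0]
force: [3.4, 1.3, 1.4]
grip_width: 0.432
```

```bash
python3 -c "
from h import *
plan((.62,.08),.073,103.8)"
```

```text
t 19.55 p [0.6208 0.079  0.0856] yaw 103.4 q7 1.76 down [ 0.  0. -1.] F [3.4 1.3 1.4] w 39.6
shift units [ 0.02 -0.01  0.25] turn units -0.04
```

drive_tool:
  motion: [0,0,0.05,0,30,0,0,0.05,0,30,0,0,0.05,0,30,0,0,0.05,0,30,0,0,0.03,0,30,0,0,0,0,30]
  grip_force: 6

```text
time_s: 20.15
position: [0.6202, 0.0787, 0.0742]
tcp_rot: [0.62, 0.785, -0.0, -0.0]
force: [-3.3, -0.7, 1.2]
grip_width: 0.436
```

```bash
python3 -c "
from h import *
plan((.62,.08),.073,103.8)
a=cam('scene'); b=cam('side'); 
A=a['frame'][190:290,360:460,::-1]; x,y=map(int,proj(b,(.62,.08,.05))); B=b['frame'][y-40:y+40,x-50:x+50,::-1]
f=lambda i:cv2.resize(np.ascontiguousarray(i),(400,400*i.shape[0]//i.shape[1]),interpolation=cv2.INTER_CUBIC)
A,B=f(A),f(B); cv2.imwrite('pics/lev.png',np.hstack([A[:320],B]))"
```

```text
t 20.15 p [0.6202 0.0787 0.0742] yaw 103.4 q7 1.76 down [-0.001 -0.    -1.   ] F [-3.3 -0.7  1.2] w 40.0
shift units [0.03 0.   0.02] turn units -0.05
```

View pics/lev.png

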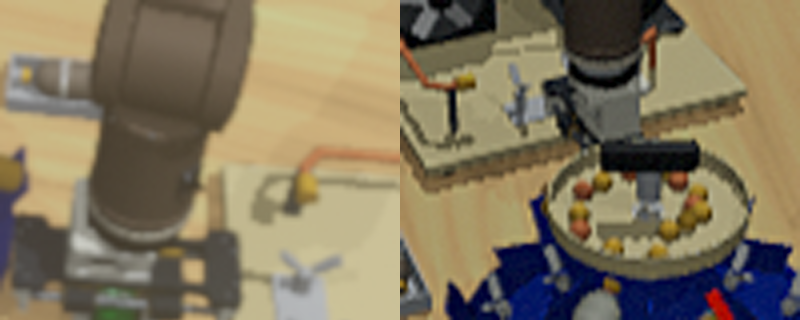

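drive_tool:
  motion: [0,0,0,0,46,0,0,0,0,46,0,0,0,0,46,0,0.1,0,0,46,0,0.15,0,0,46,0,0,0,0,46]

```text
time_s: 20.85
position: [0.6342, 0.0823, 0.0744]
tcp_rot: [0.619, 0.785, 0.001, 0.001]
force: [-0.1, 0.3, 0.1]
grip_width: 0.501
```

```bash
python3 -c "
from h import *
import pickle
plan((.62,.08),.073,103.8)
c=cam('wrist'); pickle.dump(c,open('c6.pkl','wb')); save(c,'w6.png')
s=observe(); M=R.from_quat(s['tcp_rot']).as_matrix(); p=np.array(s['position'])
print([np.round(proj(c,p+M@np.array([0,y,.054])),0) for y in (-.07,-.056,-.0)])"
```

```text
t 20.85 p [0.6342 0.0823 0.0744] yaw 103.5 q7 1.76 down [ 0.002  0.    -1.   ] F [-0.1  0.3  0.1] w 46.0
shift units [ 0.02 -0.29  0.03] turn units -0.04
[array([324., 122.]), array([324., 153.]), array([324., 262.])]
```

View pics/w6.png

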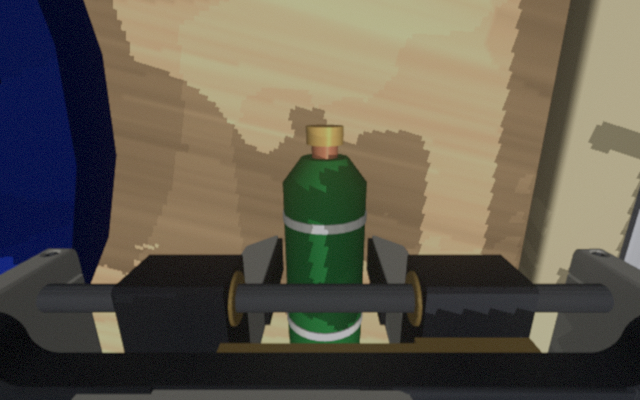

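drive_tool:
  motion: [0,0,0,0,30,0,0,0,0,30,0,0,0,0,30,0,0,0,0,30,0,0,-0.2,0,30,0,0,-0.5,0,30,0,0,-0.8,0,30,0,0,-0.8,0,30,0,0,-0.8,0,30,0,0,-0.6,0,30]
  grip_force: 20

```text
time_s: 21.9
position: [0.6327, 0.0817, 0.2625]
tcp_rot: [0.62, 0.785, 0.001, 0.001]
force: [0.3, 0.7, -4.3]
grip_width: 0.427
```

```bash
python3 -c "
from h import *
import pickle
plan((.580,.2386),.26,103.8)
c=pickle.load(open('c5.pkl','rb'))
print('nut1',onz(c,503,67,.092),'pred pix',proj(c,(.480,.214,.0915)))
save(c,'sad.png',(400,0,560,240),2.5)"
```

```text
t 21.9 p [0.6327 0.0817 0.2625] yaw 103.4 q7 1.71 down [ 0.002  0.    -1.   ] F [ 0.3  0.7 -4.3] w 39.2
shift units [ 3.3  -0.3   0.05] turn units -0.05
nut1 [0.47863163 0.21098371 0.092     ] pred pix [505.22833649  69.46056457]
```

View pics/sad.png

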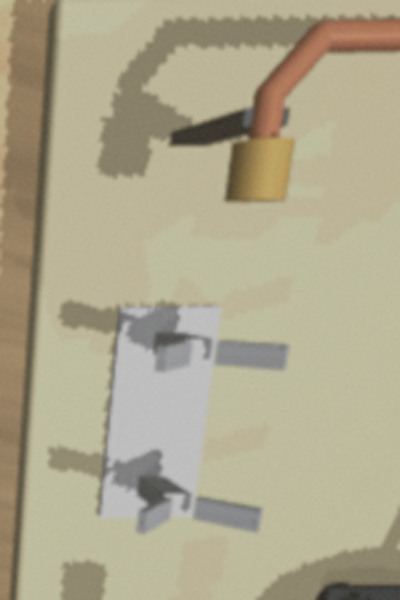

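```bash
python3 -c "
from h import *
import pickle
c=pickle.load(open('c5.pkl','rb'))
f=lambda u,v:onz(c,400+u/2.5,v/2.5,.087)[:2]
a,b=f(157,358),f(288,356);d,e=f(138,520),f(260,518)
s1,s2=(a+b)/2,(d+e)/2
print(a,b,np.linalg.norm(a-b),d,e,np.linalg.norm(d-e)); print(s1,s2,np.linalg.norm(s1-s2),(s1+s2)/2,np.degrees(np.arctan2(*(s2-s1)[::-1])))
print('plate edge yaw',np.degrees(np.arctan2(*((onz(c,400+20/2.5,600/2.5,.03)-onz(c,400+55/2.5,5/2.5,.03))[:2][::-1]))))"
```

```text
[0.55158531 0.20223516] [0.53904573 0.25196508] 0.05128650525229181 [0.61689186 0.21842863] [0.60435873 0.26767677] 0.05081789487478445
[0.54531552 0.22710012] [0.6106253 0.2430527] 0.0672298436655628 [0.57797041 0.23507641] 13.726307333979234
plate edge yaw 14.662747328006533
```

drive_tool:
  motion: [0.3,0,0,-0.04,30,0.6,-0.1,0,0,30,0.7,-0.1,0,0,30,0.7,-0.1,0,0,30,0.5,-0.07,0,0,30,0.3,0,0,0,30,0.14,0,0,0,30,0,0,0.5,0,30,0,0,0.3,0,30,0,0,0,0,30]

```text
time_s: 22.9
position: [0.5756, 0.2328, 0.2168]
tcp_rot: [0.618, 0.786, -0.002, -0.001]
force: [-0.2, -0.8, -3.8]
grip_width: 0.43
```

```bash
python3 -c "
from h import *
import pickle
plan((.577,.235),.147,103.7)
c=cam('wrist'); pickle.dump(c,open('c7.pkl','wb'))
# nut1 and drier end pixels
h=cv2.cvtColor(c['frame'],cv2.COLOR_RGB2HSV); x0,y0=250,20
print('pred nut1',proj(c,(.4786,.211,.092)))
m=cv2.inRange(h,(15,120,90),(30,255,255)); m[250:]=0; n,l,s,ce=cv2.connectedComponentsWithStats(m)
for i in range(1,n):
  if s[i,4]>150: print(s[i],np.round(ce[i],1))
"
```

```text
t 22.9 p [0.5756 0.2328 0.2168] yaw 103.7 q7 1.45 down [-0.004 -0.003 -1.   ] F [-0.2 -0.8 -3.8] w 39.5
shift units [0.04 0.04 1.4 ] turn units -0.0
pred nut1 [327.25383982  68.71315279]
[ 313   50   30   37 1011] [327.8  68.6]
[307 130  20  21 368] [316.9 139.9]
[329 130  14  21 212] [336.4 139.2]
```

drive_tool:
  motion: [0.04,0.04,0.2,0,30,0,0,0.4,0,30,0,0,0.3,0,30,0,0,0.2,0,30,0,0,0.1,0,30,0,0,0.1,0,30,0,0,0.05,0,30,0,0,0,0,30]

```text
time_s: 23.75
position: [0.5779, 0.2373, 0.1518]
tcp_rot: [0.617, 0.787, 0.0, 0.0]
force: [0.3, -0.3, -3.4]
grip_width: 0.426
```

```bash
python3 -c "
from h import *
plan((.577,.235),.1464,103.7)"
```

```text
t 23.75 p [0.5779 0.2373 0.1518] yaw 103.8 q7 1.47 down [ 0.  0. -1.] F [ 0.3 -0.3 -3.4] w 39.1
shift units [-0.04 -0.03  0.11] turn units 0.01
```

drive_tool:
  motion: [-0.04,-0.03,0,0,30,0,0,0.03,0,30,0,0,0.03,0,30,0,0,0.03,0,30,0,0,0.03,0,30,0,0,0,0,30]
  grip_force: 10

```text
time_s: 24.35
position: [0.5769, 0.2353, 0.1461]
tcp_rot: [0.617, 0.787, 0.0, -0.0]
force: [-1.8, 1.7, 0.1]
grip_width: 0.428
```

```bash
python3 -c "
from h import *
plan((.577,.235),.1464,103.7)"
```

```text
t 24.35 p [0.5769 0.2353 0.1461] yaw 103.8 q7 1.47 down [ 0.     0.001 -1.   ] F [-1.8  1.7  0.1] w 39.3
shift units [-0.01  0.   -0.01] turn units 0.01
```

drive_tool:
  motion: [0,0,0.02,0,30,0,0,0,0,30,0,0,0,0,41,0,0,0,0,43,0,0,0,0,46,0,0,0,0,52,0,0,0,0,58,0,0,0,0,62,0,0,0,0,62]

```text
time_s: 25.25
position: [0.5768, 0.2349, 0.1447]
tcp_rot: [0.617, 0.787, -0.0, -0.0]
force: [-0.8, -0.6, 0.4]
grip_width: 0.672
```

drive_tool:
  motion: [0,0,-0.1,0,62,0,0,-0.3,0,62,0,0,-0.6,0,62,0,0,-0.8,0,62,0,0,-0.6,0,62,0,-0.3,-0.2,0,62,0,-0.5,0,0,62,0,-0.3,0,0,62,0,0,0,0,62]

```text
time_s: 26.15
position: [0.522, 0.2215, 0.2763]
tcp_rot: [0.617, 0.787, 0.0, -0.0]
force: [0.1, -0.6, 0.5]
grip_width: 0.673
```

```bash
python3 -c "
from h import *
plan((.577,.235),.1464,103.7)
a=cam('wrist');b=cam('side')
m=np.array([.578,.2355,.092]); x=np.array([np.cos(np.radians(13.7)),np.sin(np.radians(13.7)),0])
print('wrist pred mid,ends,rims',[np.round(proj(a,m+k*x),0) for k in (0,-.07,.07,-.056,.056)])
h=cv2.cvtColor(a['frame'],cv2.COLOR_RGB2HSV); g=cv2.inRange(h,(50,120,30),(85,255,255)); g[300:]=0; ys,xs=np.nonzero(g); print(len(xs),cv2.minAreaRect(np.c_[xs,ys].astype(np.float32)), xs.min(),xs.max(),ys.min(),ys.max())
h=cv2.cvtColor(b['frame'],cv2.COLOR_RGB2HSV)[140:185,270:345]; g=cv2.inRange(h,(45,80,20),(85,255,255)); ys,xs=np.nonzero(g); print(len(xs),xs.mean()+270,ys.mean()+140,'pred',proj(b,m),[proj(b,m+k*x) for k in(-.056,.056)], xs.min()+270,xs.max()+270)
u,v=map(int,proj(b,m)); A=a['frame'][:,:,::-1]; f=cv2.resize(np.ascontiguousarray(b['frame'][v-40:v+40,u-40:u+40,::-1]),(400,400),interpolation=cv2.INTER_CUBIC)
cv2.imwrite('pics/end.png',np.hstack([np.ascontiguousarray(A[:,120:520]),f]))"
```

```text
t 26.15 p [0.522  0.2215 0.2763] yaw 103.8 q7 1.41 down [ 0.     0.001 -1.   ] F [ 0.1 -0.6  0.5] w 61.8
shift units [-0.    1.13  2.6 ] turn units 0.01
wrist pred mid,ends,rims [array([324., 250.]), array([325., 179.]), array([324., 312.]), array([325., 194.]), array([324., 300.])]
2458 ((325.0, 240.5), (85.0, 38.0), 90.0) 306 344 198 283
151 308.6026490066225 155.158940397351 pred [307.88301593 155.66905251] [array([296.89944285, 158.2067599 ]), array([318.6724606 , 153.17619766])] 297 338
```

View pics/end.png

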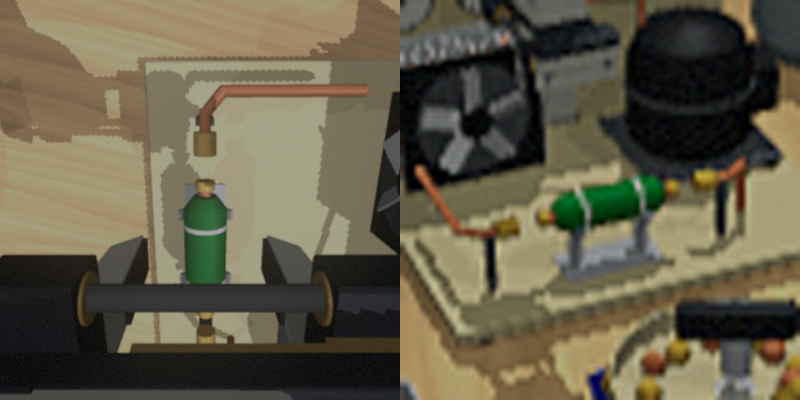

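The drier lies level in both saddles and in line with the pipe ends, with nearly equal gaps at the two ends (about 18 and 15 pixels). The gripper is clear above it, so I'm handing in.

```bash
python3 -c "
from workcell import close_job
print(close_job())"
```

```text
the job is handed in; nothing more can be done
None
```

The green filter drier now lies level in both saddles of the cooling unit, released, and the job is handed in at about 26 s of robot time.

**What I did:**
- **Turning the stand:** I gripped the T-handle and turned the stand about 160° clockwise.
- **Lifting out:** I took the drier from its pocket with the tool upright, because the moves don't allow tilting it, so it came out still sloping 30°.
- **Levelling:** I levelled it by pressing its low end on bare bench, then laid it down and gripped it again at its middle.
- **Placing:** I lowered it until the saddles carried its weight, then opened the fingers and backed off.

**Last checks:**
- **Position:** In the side view, its centre is within about 1 pixel of where it should be. In the wrist view, it is in line with the saddles to within about 1 pixel.
- **Pipe ends:** The gaps are about 18 and 15 pixels in the enlarged crop, so it is a few millimetres off midway at most.
- **Gripper:** It was clear of everything, with the force on the tool near zero.

**Disagreements and gaps:**
- **Pocket angle:** The stand stopped about 11° short of where I aimed. The pocket was still within the 20° allowed, so I measured again and picked from there.
- **Saddle position:** The fixed cameras and the wrist camera differed by about 3–4 mm. I used the wrist value, and a later wrist picture matched it.
- **Other parts:** I did not check the other four parts or the bench items again at the end. The white drier and the valve were in their pockets after the lift, and the sight glass and the blue drier were in theirs when I carried the green one across.

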